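Level the tilting reed-plate holder and lock its clamp lever

ROBOT

A 7-joint arm with a two-finger parallel gripper is mounted at the origin on a cart in front of the work surface, level with it; the furniture and walls round the work are solid. World frame = base frame: x ahead of the robot, y to its left, z up, the work surface at z = 0. Lengths are in m, angles in rad, forces in N, time in s.
With the tool pointing down it reaches from about 0.4 to 0.85 m from the base axis. Payload 10.4 kg.
Tool frame: the origin (TCP) lies midway between the tips of the shut fingers; the grasp point (between the pads) lies 19 mm behind it; z points along the fingers, y is the line along which they close (so a half turn about z gives the same grasp; the last joint's range is limited). The gripper opens to 85 mm and grips with 20 to 120 N. Pads are 22 mm wide; open, the fingers measure 114 mm over their backs; the gripper's body (76 mm by 85 mm) begins 54 mm behind the grasp point. The pads swing forward as they close: fully open they stand 13 mm farther back than shut.
Start: joints at [-1.229, 0.332, -0.065, 1.46, 0.022, 1.35, -0.088], TCP at [0.223, 0.584, 0.231] pointing down, gripper open.
Joint ranges: [-2.6, 2.6], [-0.5, 2.12], [-1.47, 1.34], [0.16, 2.42], [-1.27, 4.41], [0.06, 2.06], [-2.6, 2.6]. Speed limits (rad/s): [2.22, 2.22, 2.79, 2.79, 3.14, 3.14, 3.14].

INTERFACE

Orientations are given as a rotation vector (axis times angle).
In Python, from rig import robot gives the robot as it stands. The module is installed in compiled form; this text tells all that it offers.
- The arm moves only by the tool arm_command, never from a script. Its argument "steps" is a list of rows, each a list of 2 entries, a list of its own where there are three numbers: the shift along the tool's x, y, z in units of 50 mm (1.0 is 50 mm), then the turn, a rotation vector about the tool's x, y, z in units of 6 degrees (1.0 is 6 degrees). In form: [[[tx, ty, tz], [ax, ay, az]], ...]. A call has 1 to 8 rows; each row shifts and turns the commanded pose from where the row before left it, along the tool's axes as they then stand; what a row does not reach is not made up. A row lasts 1/10 s, in which the tool goes at most 50 mm and 8.59 degrees, less where a joint would pass 70% of its speed; a pose out of reach is approached as far as the arm can. A call is refused whole if a number of a shift passes 1 or a number of a turn 1, either way. A call with a gripper value outside its range is refused whole. "grip" is the finger opening in mm, from 0 to 85.4, set as the call begins (left out, the last holds). The fingers move at their own pace and stop on an object; "squeeze" is the grip in N (left out, the last holds). Time passes only in rows, so rows that do not move let the fingers close. It gives the time, the measured TCP pose, the force, the opening and the grip force at its end, in the units of the state.
- robot.get_obs(): the state, without advancing time (a new reading comes with each control period).
- robot.camera(name): name is "scene" or "top" or "wrist"; returns the picture (400x640x3 uint8, blue, green, red); there is no depth.
- robot.camera_params(name): a dict with "fx", "fy", "cx", "cy" (pixels), "rvec" (rotation vector, rad) and "tvec" (3), from world to camera coordinates, as OpenCV has them; the wrist camera has in their place "tool_from_camera" (4x4, takes a point from camera to tool coordinates, whose origin is the TCP and whose axes are the flange's). Camera axes: x right, y down, z forward; pixel columns grow to the right and rows downward; lengths in m; the calibration is good to about 2 mm. A picture is of the moment at which its call begins: read the wrist's pose just before it. camera_params takes no time and is no camera call.
- robot.finish_job(): hands the job in; it is judged then, once.
The state is a dict: "clock": time; "joint_pos": joint angles; "dq": joint speeds; "tau": joint torques, N m; "tcp_pos": TCP position; "eef_rot": TCP orientation; "force": force on the tool from outside, world axes, zero at the start; "wrist_torque": the same for the moment, N m; "opening": finger opening in m; "finger_force": force on a finger pad.
Only numpy, scipy, OpenCV 4.12 (cv2) and the standard library are available. Lean on these libraries where they do the work, as an engineer would, in place of code of your own. Each camera call takes 0.05 s, during which the arm holds its last target. There are 200 camera calls.

TASK

The tilting holder was left tipped with its clamp slack: turn its frame until the reed plate lies level. Then lock it there: with the orange lever standing up, screw the clamp bolt in clockwise until it is snug, and only then fold the lever all the way down to close the clamp. Leave the sanding block, the brass brush and the dark wooden block alone.

Things in the scene. Friction and masses are not known exactly. Their poses are not given: they have to be found in the camera images.
- holder: Tilting holder fixed to the bench: dark steel base 110 x 300 x 12 mm; origin at the centre of its underside, z up, y along the frame's turning axis (85 mm up). +y end: grey bearing post (105 mm high) and black knob. -y end: grey split clamp block (y -129 to -99, x -48 to 36 mm; cap top 110 mm high when snug); the clamp bolt stands upright through it at x -34, y -114 mm.
- frame (a joint): Angle (rad) of the frame about the holder's y axis; 0 = level, range -1.25 to 1.25, no stop at level. Negative: the far (+x) long rail is high and the plate faces the robot. Starts between -0.85 and -0.4. Turns stiffly (about 0.14 N m, 5 N at a rail), stays where it is left; several times stiffer once the clamp is closed.
- frame_mid (a point): Centre of the turning frame, on its axis, 85 mm above the bench. Bright steel frame 78 mm wide (x), 190 mm long (y), 10 mm thick (z), holding a brass reed plate 33 x 155 x 2 mm whose face lies about 3 mm below the rails' top. Axes turn with the frame; z is square to the plate.
- rail_near (a point): Middle of the top face of the frame's near long rail (21 mm wide, 190 mm long), 30 mm from the turning axis on the -x side and 5 mm above the frame's mid plane. Pressing this rail down turns the frame towards negative angles.
- rail_far (a point): The same point on the far (+x) rail. Pressing this rail down turns the frame towards positive angles.
- bolt (a joint): Angle (rad) by which the clamp bolt still has to be screwed in, clockwise seen from above, until it is snug against its stop; 0 = snug, 3.0 = fully slack. At the start 1.0 to 2.6. It turns with about 0.15 N m, stays where it is left, and sinks 6 mm a turn.
- lever (a joint): Fold angle (rad) of the orange lever on the bolt's head: 0 = standing straight up in line with the bolt, 1.571 = folded down flat (closed; end stop). Stiff (about 0.16 N m, somewhat more when the bolt is snug), stays where it is left.
- lever_pivot (a point): The lever's pivot pin on the bolt axis, about 124 mm above the bench when snug (up to 3 mm more when slack). Its axes turn with the bolt, z up: x is the direction to which the lever folds down (with the bolt snug this is the holder's +x, away from the robot, over the clamp cap); y lies along the pin.
- lever_grip (a point): Point on the centre line of the orange paddle lever, 60 mm from the pivot; the lever's rounded end is 82 mm from the pivot. The paddle is 26 mm wide (y) and 10.5 mm thick (x), free from 20 mm above the pivot to its end. z runs along the lever away from the pivot; x is square to its flat faces.
- pad_block: Bystander: pale rounded sanding block 72 x 84 x 34 mm, origin at the centre of its underside.
- brass_brush: Bystander: brass-bristled brush 34 x 120 x 30 mm, origin at the centre of its underside.
- support_block: Bystander: dark wooden block 43 x 146 x 12 mm, origin at the centre of its underside.

How it is judged:
On the way, in this order (a step that is already met when the one before it is completed fails the run):
1. the frame is turned level while the clamp is still slack (value of joint frame between -0.09 and 0.09 rad and value of joint bolt above 0.3 rad), for 0.3 s.
2. the bolt is screwed in snug with its lever still up and the frame level (value of joint bolt below 0.12 rad and value of joint lever below 0.5 rad and value of joint frame between -0.09 and 0.09 rad), for 0.2 s.
At the end, for the whole second after the job is handed in: The frame is level within 0.09 rad (5 degrees), the bolt is screwed in to within 0.12 rad of its stop and the lever is folded down beyond 1.45 rad (83 degrees); the bystanders lie still (value of joint frame between -0.09 and 0.09 rad and value of joint bolt below 0.12 rad and value of joint lever above 1.45 rad and linear speed of each of pad_block, support_block, brass_brush below 0.02 m/s); the robot touches nothing.
It fails at once if the sanding block, the brass brush or the dark wooden block is shifted by more than 30 mm (distance of any of pad_block, brass_brush, support_block from where it was at the start of the episode above 0.03 m).
It also fails if it takes over 70 s, if anything falls off the work surface, if the arm or the gripper's body presses on something with over 40 N, if the wrist force passes 120 N, or if a joint passes its speed limit or range.

## Working session

There is one attempt and no reset: what is moved stays moved. The work goes in short steps, Python scripts to look and compute and a tool call to move; the robot and the scene stay as the last step left them, time stands still between calls to the robot, and variables do not carry over. Pictures are saved under pics/ and viewed, at most 10 in all, crops included, and the job is handed in when it is done.

Besides the shell and the picture viewer there is one more tool, called after "Call:" by a JSON object that holds its "api" and its "payload", one argument or row to a line. arm_command: Moves the arm, as the interface text tells. Its arguments: {"type":"object","properties":{"steps":{"type":"array"},"grip":{"type":"number"},"squeeze":{"type":"number"}},"required":["steps"]}

```bash
mkdir -p pics; cat > h.py <<'E'
import numpy as np, cv2
from scipy.spatial.transform import Rotation as R
from rig import robot
def snap(n,f,crop=None,s=1):
    im=robot.camera(n)
    cv2.imwrite('pics/raw_'+f,im)
    if crop: im=im[crop[1]:crop[3],crop[0]:crop[2]]
    if s!=1: im=cv2.resize(im,None,fx=s,fy=s,interpolation=cv2.INTER_CUBIC)
    cv2.imwrite('pics/'+f,im)
def KRt(n):
    p=robot.camera_params(n)
    return np.array([[p['fx'],0,p['cx']],[0,p['fy'],p['cy']],[0,0,1]]),R.from_rotvec(np.ravel(p['rvec'])).as_matrix(),np.ravel(p['tvec'])
def at_z(n,u,v,z):
    K,r,t=KRt(n); d=r.T@np.linalg.solve(K,[u,v,1]); c=-r.T@t
    return c+d*(z-c[2])/d[2]
def proj(n,P):
    K,r,t=KRt(n); q=(r@np.atleast_2d(P).T).T+t; q=q@K.T
    return q[:,:2]/q[:,2:]
def state():
    o=robot.get_obs(); print({k:np.round(o[k],3) for k in('clock','tcp_pos','eef_rot','joint_pos','force','opening')}); return o
E
python3 - <<'E'
from h import *
o=state(); print(R.from_rotvec(o['eef_rot']).as_matrix().round(2))
snap('scene','s0.png'); snap('top','t0.png')
for n in('scene','top'): K,r,t=KRt(n); print(n,K[0,0],(-r.T@t).round(3),r.round(2).tolist())
E
```

```text
{'clock': np.float64(0.0), 'tcp_pos': array([0.223, 0.584, 0.231]), 'eef_rot': array([-5.700e-01, -3.089e+00,  2.000e-03]), 'joint_pos': array([-1.229,  0.333, -0.065,  1.461,  0.022,  1.35 , -0.088]), 'force': array([ 0.428,  0.416, -0.268]), 'opening': np.float64(0.085)}
[[-0.93  0.36 -0.  ]
 [ 0.36  0.93 -0.  ]
 [-0.   -0.   -1.  ]]
scene 412.7017136773959 [ 0.17  -0.453  0.746] [[0.88, -0.47, -0.0], [-0.32, -0.61, -0.73], [0.34, 0.64, -0.69]]
top 438.2508064574826 [0.406 0.144 1.328] [[-0.01, -1.0, 0.02], [-1.0, 0.01, -0.08], [0.08, -0.02, -1.0]]
```

View pics/s0.png

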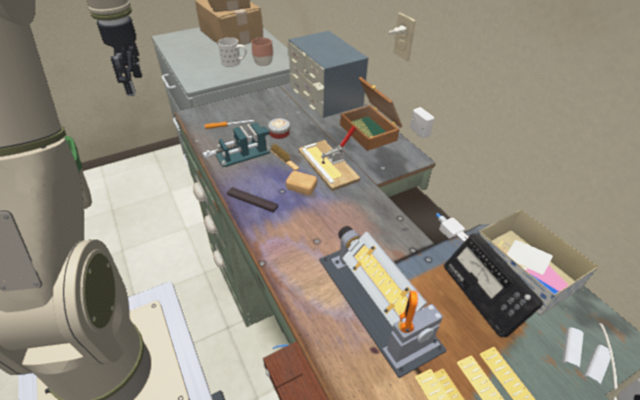

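View pics/t0.png

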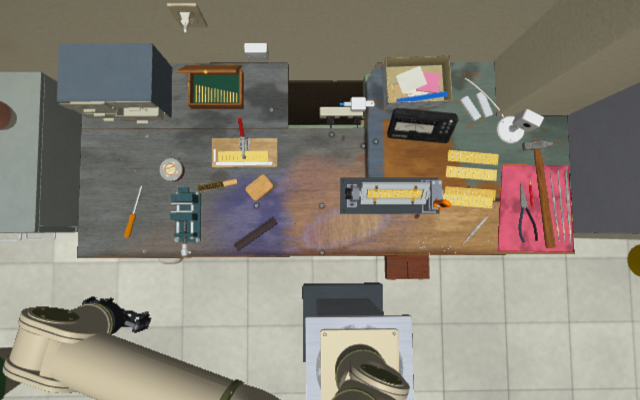

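The scene view shows the holder around (390,300) with its lever at (409,308), pointing up. The top view shows the base spanning (340–445, 178–213), with the bystanders at (259,187), (215,185) and (256,233).

```bash
python3 - <<'E'
import cv2
a=cv2.imread('pics/raw_s0.png')[215:385,310:460]; b=cv2.imread('pics/raw_t0.png')[165:225,330:460]
cv2.imwrite('pics/c0.png',cv2.resize(a,None,fx=3.5,fy=3.5,interpolation=cv2.INTER_CUBIC))
cv2.imwrite('pics/c1.png',cv2.resize(b,None,fx=6,fy=6,interpolation=cv2.INTER_CUBIC))
E
```

```text
(no output)
```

View pics/c0.png

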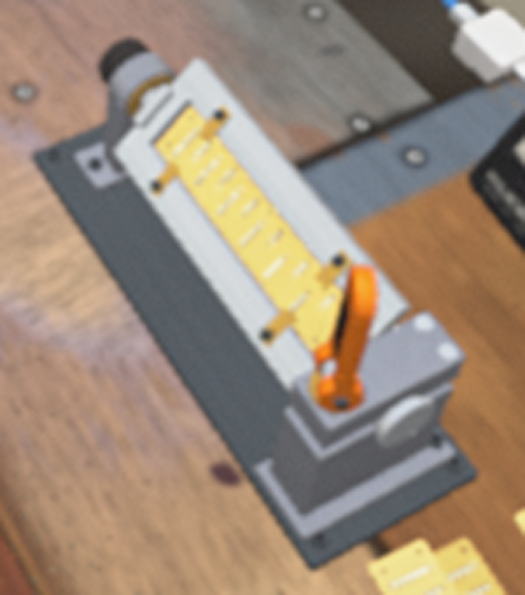

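View pics/c1.png

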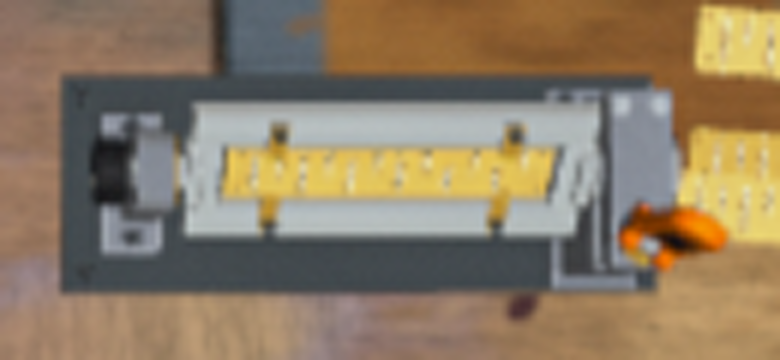

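c0 shows the near base edge running (36,155)→(315,568), the far -y corner at (476,472), and the lever from pivot (340,395) to tip (362,268). c1 shows base corners (62,75), (62,290), (655,290), (655,75). I'll fit the holder pose and the joints to these.

```bash
python3 - <<'E'
from h import *
from scipy.optimize import least_squares
S=lambda u,v:(310+u/3.5-.36,215+v/3.5-.36); T=lambda u,v:(330+u/6-.42,165+v/6-.42)
base=[('scene',(-.055,.15,.012),S(36,155)),('scene',(-.055,-.15,.012),S(315,568)),('scene',(.055,-.15,.012),S(476,472)),
('top',(.055,.15,.012),T(62,75)),('top',(-.055,.15,.012),T(62,290)),('top',(-.055,-.15,.012),T(655,290)),('top',(.055,-.15,.012),T(655,75))]
fr=[('scene',(.039,.095),S(198,58)),('scene',(-.039,.095),S(117,150)),('scene',(-.039,-.095),S(290,390)),('scene',(.039,-.095),S(408,308)),
('top',(.039,.095),T(193,103)),('top',(-.039,.095),T(185,237)),('top',(-.039,-.095),T(575,237)),('top',(.039,-.095),T(603,103))]
tip=[('scene',S(362,268)),('top',T(718,235))]
W=lambda p,P:R.from_euler('z',p[2]).apply(P)+[p[0],p[1],0]
def f(p):
    e=[(proj(n,W(p,P))[0]-q) for n,P,q in base]
    for n,(x,y),q in fr:
        e.append(proj(n,W(p,R.from_euler('y',p[3]).apply([x,y,.005])+[0,0,.085]))[0]-q)
    return np.ravel(e)
s=least_squares(f,[.5,-.1,0,-.6],loss='soft_l1'); print(s.x.round(4)); print(f(s.x).reshape(-1,2).round(1).tolist())
p=s.x
piv=W(p,[-.034,-.114,.1255]);print('piv',piv,proj('scene',piv),S(340,395),proj('top',piv),T(650,240))
g=lambda q:np.ravel([proj(n,piv+W([0,0,p[2]],[q[0],q[1],np.sqrt(max(.082**2-q[0]**2-q[1]**2,0))]))[0]-m for n,m in tip])
l=least_squares(g,[0,0]);print('tip off',l.x,l.fun, 'dir',np.arctan2(l.x[1],l.x[0]),'fold',np.arcsin(np.hypot(*l.x)/.082))
print('mid',W(p,[0,0,.085]))
E
```

```text
[ 0.5128 -0.0983 -0.0127 -0.7392]
[[-0.5, -1.8], [-0.5, -1.0], [1.8, -0.6], [0.2, -0.4], [0.2, 0.1], [0.7, 0.6], [0.1, 0.2], [1.1, -1.0], [-1.3, -1.0], [2.8, 4.7], [0.3, -0.8], [0.7, 1.0], [-0.1, 0.5], [0.2, 0.8], [0.2, 1.4]]
piv [ 0.47737485 -0.21190423  0.1255    ] [[406.51622747 321.39020232]] (406.7828571428571, 327.4971428571429) [[438.49442015 204.23208866]] (437.9133333333333, 204.58)
tip off [-0.00179448  0.00202574] [ 0.20656588  1.58846262 -2.20519256 -0.77347649] dir 2.2957309122727856 fold 0.033009035419537106
mid [ 0.51281505 -0.09834371  0.085     ]
```

```bash
cat >> h.py <<'E'
def Rdown(a): # tool z down, tool y at world angle a
    y=np.array([np.cos(a),np.sin(a),0]); z=np.array([0,0,-1.]); return np.c_[np.cross(y,z),y,z]
def plan(pos,Rt,n,start=None):
    o=robot.get_obs(); p0,R0=(o['tcp_pos'],R.from_rotvec(o['eef_rot'])) if start is None else start
    Rt=R.from_matrix(Rt) if isinstance(Rt,np.ndarray) else Rt
    w=(R0.inv()*Rt).as_rotvec()/n; d=(np.array(pos)-p0)/n
    for i in range(n):
        Ri=R0*R.from_rotvec(w*i)
        print(np.round(Ri.inv().apply(d)/.05,2).tolist(),np.round(np.degrees(w)/6,2).tolist())
    return np.array(pos),Rt
E
python3 - <<'E'
from h import *
print(robot.camera_params('wrist')['tool_from_camera'].round(3).tolist())
s=plan([.41,.25,.28],Rdown(.6),8); print(); plan([.515,-.093,.24],Rdown(-.0127),8,s)
E
```

```text
[[-0.001, -0.966, -0.257, 0.065], [1.0, -0.001, -0.001, -0.001], [0.001, -0.257, 0.966, -0.142], [0.0, 0.0, 0.0, 1.0]]
[-0.73, -0.61, -0.12] [-0.0, 0.0, 0.72]
[-0.78, -0.55, -0.12] [-0.0, 0.0, 0.72]
[-0.82, -0.49, -0.12] [-0.0, 0.0, 0.72]
[-0.85, -0.43, -0.12] [-0.0, 0.0, 0.72]
[-0.88, -0.37, -0.12] [-0.0, 0.0, 0.72]
[-0.91, -0.3, -0.12] [-0.0, 0.0, 0.72]
[-0.93, -0.23, -0.12] [-0.0, 0.0, 0.72]
[-0.94, -0.16, -0.12] [-0.0, 0.0, 0.72]

[-0.86, -0.27, 0.1] [0.0, 0.0, 0.73]
[-0.87, -0.2, 0.1] [0.0, 0.0, 0.73]
[-0.89, -0.13, 0.1] [0.0, 0.0, 0.73]
[-0.89, -0.07, 0.1] [0.0, 0.0, 0.73]
[-0.9, 0.0, 0.1] [0.0, 0.0, 0.73]
[-0.89, 0.07, 0.1] [0.0, 0.0, 0.73]
[-0.89, 0.14, 0.1] [0.0, 0.0, 0.73]
[-0.87, 0.21, 0.1] [0.0, 0.0, 0.73]
```

Call:
{"api": "arm_command", "payload": {
  "steps": [
    [[-0.73, -0.61, -0.12], [0, 0, 0.72]],
    [[-0.78, -0.55, -0.12], [0, 0, 0.72]],
    [[-0.82, -0.49, -0.12], [0, 0, 0.72]],
    [[-0.85, -0.43, -0.12], [0, 0, 0.72]],
    [[-0.88, -0.37, -0.12], [0, 0, 0.72]],
    [[-0.91, -0.3, -0.12], [0, 0, 0.72]],
    [[-0.93, -0.23, -0.12], [0, 0, 0.72]],
    [[-0.94, -0.16, -0.12], [0, 0, 0.72]]
  ],
  "grip": 34
}}

```text
clock: 0.9
tcp_pos: [0.4104, 0.2489, 0.2794]
eef_rot: [-1.466, -2.778, -0.0]
force: [1.5, 0.9, 1.0]
opening: 0.0338
finger_force: 0.0
```

Call:
{"api": "arm_command", "payload": {
  "steps": [
    [[-0.86, -0.27, 0.1], [0, 0, 0.73]],
    [[-0.87, -0.2, 0.1], [0, 0, 0.73]],
    [[-0.89, -0.13, 0.1], [0, 0, 0.73]],
    [[-0.89, -0.07, 0.1], [0, 0, 0.73]],
    [[-0.9, 0, 0.1], [0, 0, 0.73]],
    [[-0.89, 0.07, 0.1], [0, 0, 0.73]],
    [[-0.89, 0.14, 0.1], [0, 0, 0.73]],
    [[-0.87, 0.21, 0.1], [0, 0, 0.73]]
  ]
}}

```text
clock: 1.7
tcp_pos: [0.516, -0.0937, 0.2391]
eef_rot: [-2.234, -2.208, -0.001]
force: [0.9, 0.8, 0.1]
opening: 0.034
finger_force: 0.0
```

```bash
python3 - <<'E'
from h import *
o=state(); snap('wrist','w0.png'); print(R.from_rotvec(o['eef_rot']).as_matrix().round(3).tolist())
plan([.515,-.093,.14],Rdown(-.0127),3)
E
```

```text
{'clock': np.float64(1.7), 'tcp_pos': array([ 0.516, -0.094,  0.239]), 'eef_rot': array([-2.234e+00, -2.208e+00, -1.000e-03]), 'joint_pos': array([-0.487,  0.102,  0.627,  1.744, -0.062,  1.315,  0.141]), 'force': array([0.861, 0.79 , 0.143]), 'opening': np.float64(0.034)}
[[0.012, 1.0, 0.0], [1.0, -0.012, 0.0], [0.0, 0.0, -1.0]]
[0.06, -0.01, 0.66] [0.0, 0.01, -0.03]
[0.06, -0.01, 0.66] [0.0, 0.01, -0.03]
[0.06, -0.01, 0.66] [0.0, 0.01, -0.03]
```

View pics/w0.png

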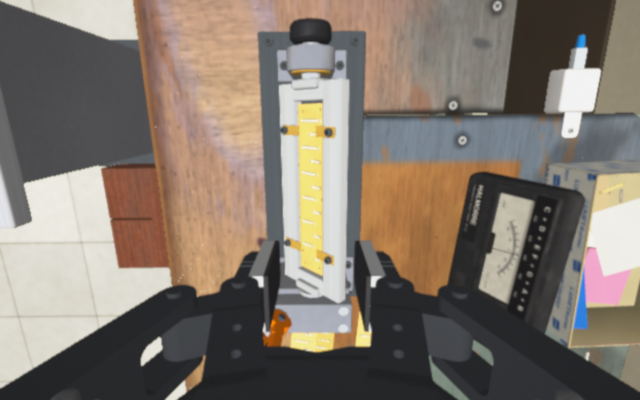

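The wrist view has the base edges at columns 262 and 365 and the fingers straddling the frame axis at about column 315. The lever is at (277,328). Next I press down across both rails.

Call:
{"api": "arm_command", "payload": {
  "steps": [
    [[0.06, -0.01, 0.7], [0, 0, -0.03]],
    [[0.06, -0.01, 0.7], [0, 0, -0.03]],
    [[0.06, -0.01, 0.66], [0, 0, -0.03]],
    [[0, 0, 0.1], [0, 0, 0]],
    [[0, 0, 0.1], [0, 0, 0]],
    [[0, 0, 0.1], [0, 0, 0]],
    [[0, 0, 0.1], [0, 0, 0]],
    [[0, 0, 0.1], [0, 0, 0]]
  ]
}}

```text
clock: 2.55
tcp_pos: [0.5174, -0.083, 0.1134]
eef_rot: [2.217, 2.219, 0.008]
force: [7.7, -0.1, 15.5]
opening: 0.0342
finger_force: 7.6
```

Call:
{"api": "arm_command", "payload": {
  "steps": [
    [[0, 0, 0.1], [0, 0, 0]],
    [[0, 0, 0.1], [0, 0, 0]],
    [[0, 0, 0.05], [0, 0, 0]],
    [[0, 0, 0.05], [0, 0, 0]],
    [[0, 0, 0.05], [0, 0, 0]]
  ]
}}

```text
clock: 3.05
tcp_pos: [0.5165, -0.0829, 0.0954]
eef_rot: [2.219, 2.22, 0.005]
force: [1.5, 0.2, 7.0]
opening: 0.0341
finger_force: 2.8
```

Call:
{"api": "arm_command", "payload": {
  "steps": [
    [[0, 0, 0.04], [0, 0, 0]],
    [[0, 0, 0.04], [0, 0, 0]],
    [[0, 0, 0], [0, 0, 0]]
  ]
}}

```text
clock: 3.35
tcp_pos: [0.5166, -0.0829, 0.0913]
eef_rot: [2.218, 2.22, 0.005]
force: [2.8, -0.1, 3.9]
opening: 0.0341
finger_force: 2.0
```

Call:
{"api": "arm_command", "payload": {
  "steps": [
    [[0, 0, 0.04], [0, 0, 0]],
    [[0, 0, 0], [0, 0, 0]]
  ]
}}

```text
clock: 3.55
tcp_pos: [0.5167, -0.0829, 0.0893]
eef_rot: [2.218, 2.22, 0.006]
force: [3.1, 1.3, 5.3]
opening: 0.0342
finger_force: 2.5
```

Call:
{"api": "arm_command", "payload": {
  "steps": [
    [[0, 0, 0.03], [0, 0, 0]],
    [[0, 0, 0.03], [0, 0, 0]],
    [[0, 0, 0], [0, 0, 0]]
  ]
}}

```text
clock: 3.85
tcp_pos: [0.5173, -0.0829, 0.0872]
eef_rot: [2.218, 2.219, 0.007]
force: [2.1, 1.1, 11.9]
opening: 0.0341
finger_force: 9.0
```

```bash
python3 - <<'E'
from h import *
state(); snap('scene','s1.png',(310,215,460,385),3.5)
E
```

```text
{'clock': np.float64(3.85), 'tcp_pos': array([ 0.517, -0.083,  0.087]), 'eef_rot': array([2.218, 2.219, 0.007]), 'joint_pos': array([-0.451,  0.266,  0.596,  1.925, -0.178,  0.996,  0.226]), 'force': array([ 2.129,  1.058, 11.913]), 'opening': np.float64(0.034)}
```

View pics/s1.png

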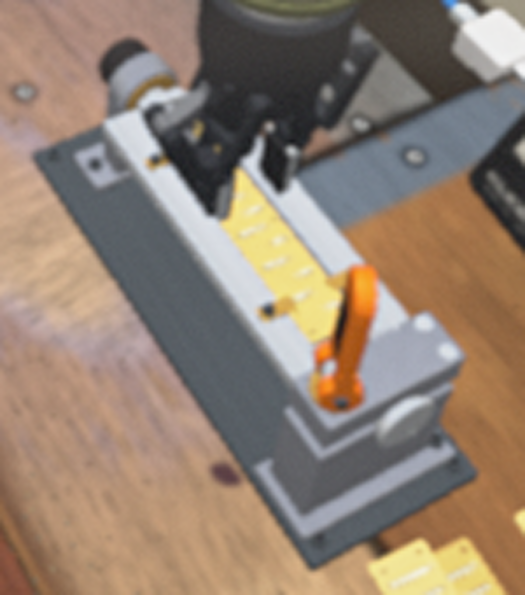

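The frame now looks close to level, with the fingers on both rails at (215,205) and (285,175). I'll press a touch more to seat both, then lift off and measure.

Call:
{"api": "arm_command", "payload": {
  "steps": [
    [[0, 0, 0.03], [0, 0, 0]],
    [[0, 0, 0], [0, 0, 0]],
    [[0, 0, 0], [0, 0, 0]]
  ]
}}

```text
clock: 4.2
tcp_pos: [0.5174, -0.0829, 0.0869]
eef_rot: [2.218, 2.22, 0.008]
force: [-4.3, 0.6, 31.2]
opening: 0.0339
finger_force: 17.3
```

Call:
{"api": "arm_command", "payload": {
  "steps": [
    [[0, 0, -0.1], [0, 0, 0]],
    [[0, 0, -0.7], [0, 0, 0]],
    [[0, 0, -0.9], [0, 0, 0]],
    [[0, 0, -0.9], [0, 0, 0]],
    [[0, 0, -0.4], [0, 0, 0]],
    [[0, 0, 0], [0, 0, 0]]
  ]
}}

```text
clock: 4.8
tcp_pos: [0.5161, -0.0831, 0.2368]
eef_rot: [2.218, 2.22, 0.008]
force: [1.2, 0.2, -0.2]
opening: 0.034
finger_force: 0.0
```

```bash
python3 - <<'E'
from h import *
o=state(); snap('wrist','w1.png',(230,0,430,400),1)
im=cv2.imread('pics/raw_w1.png')
a=cv2.resize(im[60:310,230:400],None,fx=2.35,fy=2.35,interpolation=cv2.INTER_CUBIC)
b=cv2.resize(im[225:385,230:300],None,fx=5.5,fy=5.5,interpolation=cv2.INTER_CUBIC)
snap('top','t1.png'); t=cv2.imread('pics/raw_t1.png')
h=np.zeros((590,790,3),np.uint8); h[:587,:399]=a[:587,:399]; h[:590,402:787]=b[:590,:385]
cv2.imwrite('pics/v1.png',h)
E
```

```text
{'clock': np.float64(4.8), 'tcp_pos': array([ 0.516, -0.083,  0.237]), 'eef_rot': array([2.218, 2.22 , 0.008]), 'joint_pos': array([-0.507,  0.094,  0.624,  1.756, -0.058,  1.305,  0.13 ]), 'force': array([ 1.21 ,  0.18 , -0.235]), 'opening': np.float64(0.034)}
```

View pics/v1.png

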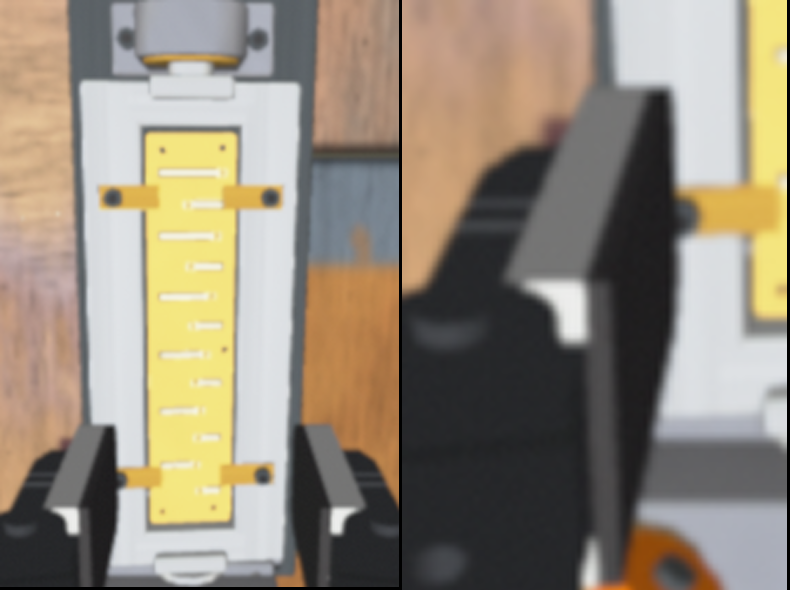

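The frame looks level: the rail edges are symmetric at columns 80 and 300, and the force rose stiffly with both fingers seated. Now I move to look down on the lever for the bolt angle.

Call:
{"api": "arm_command", "payload": {
  "steps": [
    [[-0.8, -0.2, -0.2], [0, 0, 0]],
    [[-0.8, -0.2, -0.2], [0, 0, 0]],
    [[-0.8, -0.2, 0], [0, 0, 0]],
    [[-0.8, -0.2, 0], [0, 0, 0]],
    [[-0.8, 0, 0], [0, 0, 0]],
    [[0, 0, 0], [0, 0, 0]]
  ],
  "grip": 85
}}

```text
clock: 5.5
tcp_pos: [0.472, -0.2882, 0.2521]
eef_rot: [-2.229, -2.214, 0.005]
force: [-0.5, 0.5, -0.2]
opening: 0.0852
finger_force: 0.0
```

```bash
cat >> h.py <<'E'
def wpix(u,v,z,o):
    p=robot.camera_params('wrist'); T=np.array(p['tool_from_camera']); Rt=R.from_rotvec(o['eef_rot']).as_matrix()
    K=np.array([[p['fx'],0,p['cx']],[0,p['fy'],p['cy']],[0,0,1]])
    c=Rt@T[:3,3]+o['tcp_pos']; d=Rt@T[:3,:3]@np.linalg.solve(K,[u,v,1]); return c+d*(z-c[2])/d[2]
def wproj(P,o):
    p=robot.camera_params('wrist'); T=np.array(p['tool_from_camera']); Rt=R.from_rotvec(o['eef_rot']).as_matrix()
    q=T[:3,:3].T@(Rt.T@(np.array(P)-o['tcp_pos'])-T[:3,3]); return p['fx']*q[0]/q[2]+p['cx'],p['fy']*q[1]/q[2]+p['cy']
E
python3 - <<'E'
from h import *
o=state()
u,v=wproj([.4774,-.2119,.165],o); print(u,v, wproj([.4774,-.2119,.2075],o), wproj([.4774,-.2119,.1255],o))
x,y=int(u)-80,max(int(v)-60,0); snap('wrist','w2.png',(x,y,x+160,y+120),5); print(x,y)
E
```

```text
{'clock': np.float64(5.5), 'tcp_pos': array([ 0.472, -0.288,  0.252]), 'eef_rot': array([-2.229, -2.214,  0.005]), 'joint_pos': array([-0.235,  0.191,  0.804,  1.659, -0.138,  1.352,  0.583]), 'force': array([-0.507,  0.506, -0.177]), 'opening': np.float64(0.085)}
324.69368218083997 93.1768950348337 (np.float64(326.277804631452), np.float64(88.87692358310584)) (np.float64(323.6764332036731), np.float64(95.9381345838513))
244 33
```

View pics/w2.png

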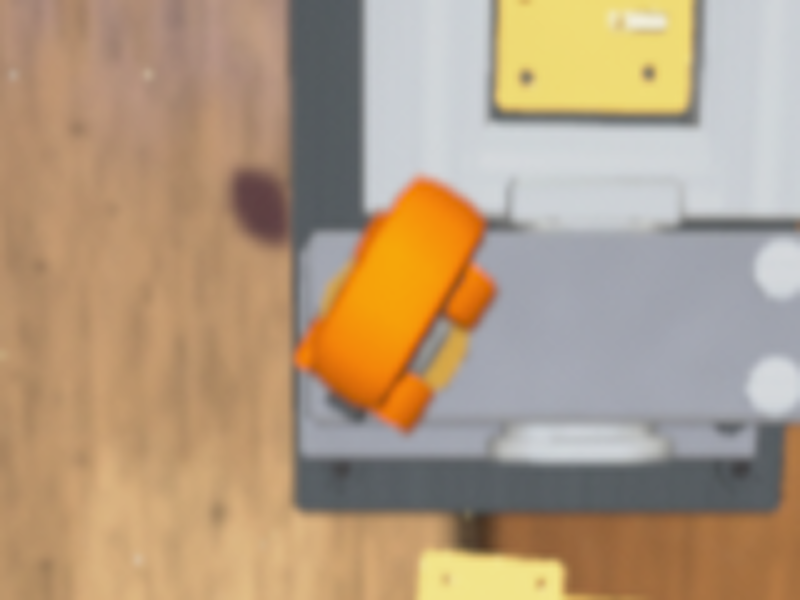

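The lever is upright. Its top face centre is at crop (400,291), i.e. raw (324,91), and its width runs at about 58.6° to world x, so the bolt is at about 2.58 rad. The tool needs its y at 148.6°. I'll rotate counter-clockwise and watch joint 7.

```bash
python3 - <<'E'
from h import *
o=state()
c=lambda u,v:(244+u/5-.4,33+v/5-.4)
for z in(.208,.210):
  P=[wpix(*c(*q),z,o)[:2] for q in((425,180),(483,228),(318,352),(375,405))]
  P=np.array(P); print(P.mean(0).round(4), np.linalg.norm(P[0]-P[1]),np.linalg.norm(P[0]-P[2]), [np.degrees(np.arctan2(*(a-b)[::-1])) for a,b in((P[0],P[2]),(P[1],P[3]))])
E
```

```text
{'clock': np.float64(5.55), 'tcp_pos': array([ 0.473, -0.285,  0.252]), 'eef_rot': array([-2.225, -2.216,  0.004]), 'joint_pos': array([-0.238,  0.19 ,  0.8  ,  1.66 , -0.137,  1.353,  0.579]), 'force': array([-0.278,  0.089, -0.399]), 'opening': np.float64(0.085)}
[ 0.4767 -0.2102] 0.0077092783742589415 0.02050241722497424 [np.float64(56.42383397177522), np.float64(57.49451949423809)]
[ 0.4766 -0.2103] 0.007626302931309592 0.0202817484323601 [np.float64(56.42383397177517), np.float64(57.49451949423808)]
```

Call:
{"api": "arm_command", "payload": {
  "steps": [
    [[0, 0, 0], [0, 0, -1]],
    [[0, 0, 0], [0, 0, -1]],
    [[0, 0, 0], [0, 0, -1]],
    [[0, 0, 0], [0, 0, 0]]
  ]
}}

```text
clock: 5.95
tcp_pos: [0.4746, -0.2815, 0.2522]
eef_rot: [-1.841, -2.544, 0.0]
force: [-0.0, -0.5, 0.6]
opening: 0.085
finger_force: 0.0
```

```bash
python3 - <<'E'
from h import *
state()
E
```

```text
{'clock': np.float64(5.95), 'tcp_pos': array([ 0.475, -0.282,  0.252]), 'eef_rot': array([-1.841, -2.544,  0.   ]), 'joint_pos': array([-0.211,  0.183,  0.759,  1.659, -0.128,  1.353,  0.886]), 'force': array([-0.03 , -0.463,  0.559]), 'opening': np.float64(0.085)}
```

Counter-clockwise raises joint 7, so I'll grip at yaw −32.5° and turn in two bites.

```bash
python3 - <<'E'
from h import *
plan([.4768,-.2125,.245],Rdown(np.radians(-32.5)),9)
E
```

```text
[0.14, 0.05, 0.02] [-0.0, -0.0, 0.94]
[0.15, 0.04, 0.02] [-0.0, -0.0, 0.94]
[0.15, 0.02, 0.02] [-0.0, -0.0, 0.94]
[0.15, 0.01, 0.02] [-0.0, -0.0, 0.94]
[0.15, -0.01, 0.02] [-0.0, -0.0, 0.94]
[0.15, -0.02, 0.02] [-0.0, -0.0, 0.94]
[0.15, -0.04, 0.02] [-0.0, -0.0, 0.94]
[0.14, -0.05, 0.02] [-0.0, -0.0, 0.94]
[0.14, -0.07, 0.02] [-0.0, -0.0, 0.94]
```

Call:
{"api": "arm_command", "payload": {
  "steps": [
    [[0.14, 0.05, 0.02], [0, 0, 0.94]],
    [[0.15, 0.04, 0.02], [0, 0, 0.94]],
    [[0.15, 0.02, 0.02], [0, 0, 0.94]],
    [[0.15, 0.01, 0.02], [0, 0, 0.94]],
    [[0.15, -0.01, 0.02], [0, 0, 0.94]],
    [[0.15, -0.02, 0.02], [0, 0, 0.94]],
    [[0.15, -0.04, 0.02], [0, 0, 0.94]],
    [[0.14, -0.05, 0.02], [0, 0, 0.94]]
  ],
  "grip": 50
}}

```text
clock: 6.75
tcp_pos: [0.4763, -0.221, 0.2446]
eef_rot: [-2.684, -1.63, 0.001]
force: [-0.0, -0.1, -0.1]
opening: 0.05
finger_force: 0.0
```

Call:
{"api": "arm_command", "payload": {
  "steps": [
    [[0.14, -0.07, 0.02], [0, 0, 0.94]],
    [[0, 0, 0], [0, 0, 0]],
    [[0, 0, 0], [0, 0, 0]]
  ]
}}

```text
clock: 7.05
tcp_pos: [0.4764, -0.2141, 0.2439]
eef_rot: [-2.755, -1.508, 0.0]
force: [-0.1, 0.4, 0.2]
opening: 0.0502
finger_force: 0.0
```

```bash
python3 - <<'E'
from h import *
state()
plan([.4768,-.2125,.168],Rdown(np.radians(-32.5)),4)
E
```

```text
{'clock': np.float64(7.05), 'tcp_pos': array([ 0.476, -0.214,  0.244]), 'eef_rot': array([-2.755, -1.508,  0.   ]), 'joint_pos': array([-0.4  ,  0.1  ,  0.794,  1.747, -0.074,  1.326, -0.159]), 'force': array([-0.116,  0.414,  0.167]), 'opening': np.float64(0.05)}
[0.01, -0.0, 0.38] [-0.0, -0.0, -0.0]
[0.01, -0.0, 0.38] [-0.0, -0.0, -0.0]
[0.01, -0.0, 0.38] [-0.0, -0.0, -0.0]
[0.01, -0.0, 0.38] [-0.0, -0.0, -0.0]
```

Call:
{"api": "arm_command", "payload": {
  "steps": [
    [[0.01, 0, 0.4], [0, 0, 0]],
    [[0.01, 0, 0.38], [0, 0, 0]],
    [[0.01, 0, 0.38], [0, 0, 0]],
    [[0.01, 0, 0.36], [0, 0, 0]],
    [[0, 0, 0], [0, 0, 0]]
  ]
}}

```text
clock: 7.55
tcp_pos: [0.4762, -0.2126, 0.1662]
eef_rot: [-2.755, -1.506, 0.005]
force: [-0.2, 1.1, -0.0]
opening: 0.0497
finger_force: 0.0
```

Call:
{"api": "arm_command", "payload": {
  "steps": [
    [[0, 0, 0], [0, 0, 0]],
    [[0, 0, 0], [0, 0, 0]],
    [[0, 0, 0], [0, 0, 0]],
    [[0, 0, 0], [0, 0, 0]],
    [[0, 0, 0], [0, 0, 0]],
    [[0, 0, 0], [0, 0, 0]]
  ],
  "grip": 0,
  "squeeze": 60
}}

```text
clock: 8.15
tcp_pos: [0.4773, -0.2126, 0.1693]
eef_rot: [-2.756, -1.506, -0.001]
force: [-5.6, 2.9, 7.9]
opening: 0.0096
finger_force: 58.8
```

Gripped with opening 9.6 mm, which matches the paddle. Now I turn clockwise.

Call:
{"api": "arm_command", "payload": {
  "steps": [
    [[0, 0, 0], [0, 0, 0.5]],
    [[0, 0, 0], [0, 0, 0.9]],
    [[0, 0, 0], [0, 0, 0.9]],
    [[0, 0, 0], [0, 0, 0.9]],
    [[0, 0, 0], [0, 0, 0.9]],
    [[0, 0, 0], [0, 0, 0.9]],
    [[0, 0, 0], [0, 0, 0]]
  ]
}}

```text
clock: 8.85
tcp_pos: [0.4771, -0.2126, 0.1689]
eef_rot: [-3.053, -0.736, 0.001]
force: [-4.2, 1.8, 4.6]
opening: 0.0097
finger_force: 58.3
```

```bash
python3 - <<'E'
from h import *
o=state(); print(o['wrist_torque'],o['finger_force']); m=R.from_rotvec(o['eef_rot']).as_matrix(); print(np.degrees(np.arctan2(m[1,1],m[0,1])),m[:,2])
E
```

```text
{'clock': np.float64(8.85), 'tcp_pos': array([ 0.477, -0.213,  0.169]), 'eef_rot': array([-3.053e+00, -7.360e-01,  1.000e-03]), 'joint_pos': array([-0.432,  0.188,  0.856,  1.849, -0.155,  1.173, -0.622]), 'force': array([-4.202,  1.812,  4.624]), 'opening': np.float64(0.01)}
[ 0.53076752  1.21781497 -0.07367792] 58.331254720687866
-62.896010989038 [-9.19107349e-04  1.12122707e-03 -9.99998949e-01]
```

Call:
{"api": "arm_command", "payload": {
  "steps": [
    [[0, 0, 0.005], [0, 0, 0.9]],
    [[0, 0, 0.005], [0, 0, 0.9]],
    [[0, 0, 0.005], [0, 0, 0.9]],
    [[0, 0, 0.005], [0, 0, 0.9]],
    [[0, 0, 0.005], [0, 0, 0.9]],
    [[0, 0, 0.005], [0, 0, 0.9]],
    [[0, 0, 0.005], [0, 0, 0.9]],
    [[0, 0, 0.005], [0, 0, 0.9]]
  ]
}}

```text
clock: 9.65
tcp_pos: [0.4772, -0.2127, 0.1679]
eef_rot: [-3.109, 0.44, 0.001]
force: [-11.3, 4.3, 19.6]
opening: 0.0095
finger_force: 60.7
```

Call:
{"api": "arm_command", "payload": {
  "steps": [
    [[0, 0, 0.005], [0, 0, 0.9]],
    [[0, 0, 0.005], [0, 0, 0.9]],
    [[0, 0, 0.005], [0, 0, 0.9]],
    [[0, 0, 0.005], [0, 0, 0.9]],
    [[0, 0, 0.005], [0, 0, 0.9]],
    [[0, 0, 0.005], [0, 0, 0.9]],
    [[0, 0, 0], [0, 0, 0]],
    [[0, 0, 0], [0, 0, 0]]
  ]
}}

```text
clock: 10.45
tcp_pos: [0.4777, -0.2128, 0.1671]
eef_rot: [-2.864, 1.285, 0.001]
force: [-12.1, 5.0, 27.9]
opening: 0.0098
finger_force: 62.0
```

```bash
python3 - <<'E'
from h import *
o=state(); print(o['wrist_torque'],o['finger_force']); m=R.from_rotvec(o['eef_rot']).as_matrix(); print(np.degrees(np.arctan2(m[1,1],m[0,1])),m[:,2])
E
```

```text
{'clock': np.float64(10.45), 'tcp_pos': array([ 0.478, -0.213,  0.167]), 'eef_rot': array([-2.864e+00,  1.285e+00,  1.000e-03]), 'joint_pos': array([-0.6  ,  0.244,  1.07 ,  1.856, -0.234,  1.177, -1.865]), 'force': array([-12.075,   5.01 ,  27.929]), 'opening': np.float64(0.01)}
[ 1.48693365  2.98377735 -0.15921386] 61.95215508341789
-138.3326727933855 [ 3.95888932e-04  2.18461717e-03 -9.99997535e-01]
```

106° done. I open up, rotate the tool 180° back around the lever, and re-grip.

Call:
{"api": "arm_command", "payload": {
  "steps": [
    [[0, 0, 0], [0, 0, 0]],
    [[0, 0, 0], [0, 0, 0]],
    [[0, 0, 0], [0, 0, 0]],
    [[0, 0, 0], [0, 0, 0]],
    [[0, 0, 0], [0, 0, -0.9]],
    [[0, 0, 0], [0, 0, -1]],
    [[0, 0, 0], [0, 0, -1]],
    [[0, 0, 0], [0, 0, -1]]
  ],
  "grip": 60
}}

```text
clock: 11.25
tcp_pos: [0.4775, -0.2128, 0.1647]
eef_rot: [3.069, -0.671, -0.0]
force: [-0.5, -0.4, 0.4]
opening: 0.0602
finger_force: 0.0
```

Call:
{"api": "arm_command", "payload": {
  "steps": [
    [[0, 0, 0], [0, 0, -1]],
    [[0, 0, 0], [0, 0, -1]],
    [[0, 0, 0], [0, 0, -1]],
    [[0, 0, 0], [0, 0, -1]],
    [[0, 0, 0], [0, 0, -1]],
    [[0, 0, 0], [0, 0, -1]],
    [[0, 0, 0], [0, 0, -1]],
    [[0, 0, 0], [0, 0, -1]]
  ]
}}

```text
clock: 12.05
tcp_pos: [0.4775, -0.2128, 0.1647]
eef_rot: [-3.077, -0.635, 0.0]
force: [0.1, 0.3, 0.3]
opening: 0.0601
finger_force: 0.0
```

Call:
{"api": "arm_command", "payload": {
  "steps": [
    [[0, 0, 0], [0, 0, -1]],
    [[0, 0, 0], [0, 0, -1]],
    [[0, 0, 0], [0, 0, -1]],
    [[0, 0, 0], [0, 0, -1]],
    [[0, 0, 0], [0, 0, -1]],
    [[0, 0, 0], [0, 0, -1]],
    [[0, 0, 0], [0, 0, -1]],
    [[0, 0, 0], [0, 0, -1]]
  ]
}}

```text
clock: 12.85
tcp_pos: [0.4775, -0.2128, 0.1647]
eef_rot: [-2.552, -1.831, 0.0]
force: [0.1, -0.5, -0.7]
opening: 0.0601
finger_force: 0.0
```

Call:
{"api": "arm_command", "payload": {
  "steps": [
    [[0, 0, 0], [0, 0, -1]],
    [[0, 0, 0], [0, 0, -1]],
    [[0, 0, 0], [0, 0, -1]],
    [[0, 0, 0], [0, 0, -1]],
    [[0, 0, 0], [0, 0, -1]],
    [[0, 0, 0], [0, 0, -1]],
    [[0, 0, 0], [0, 0, -1]],
    [[0, 0, 0], [0, 0, -1]]
  ]
}}

```text
clock: 13.65
tcp_pos: [0.4775, -0.2128, 0.1647]
eef_rot: [-1.587, -2.711, 0.0]
force: [0.7, -0.1, -0.0]
opening: 0.0594
finger_force: 0.0
```

Call:
{"api": "arm_command", "payload": {
  "steps": [
    [[0, 0, 0], [0, 0, -1]],
    [[0, 0, 0], [0, 0, -1]],
    [[0, 0, 0], [0, 0, 0]],
    [[0, 0, 0], [0, 0, 0]]
  ]
}}

```text
clock: 14.05
tcp_pos: [0.4775, -0.2129, 0.1647]
eef_rot: [-1.305, -2.857, -0.0]
force: [-0.5, 0.3, -0.7]
opening: 0.06
finger_force: 0.0
```

```bash
python3 - <<'E'
from h import *
o=state(); m=R.from_rotvec(o['eef_rot']).as_matrix(); print(np.degrees(np.arctan2(m[1,1],m[0,1])),m[:,2])
plan([.4773,-.2127,.168],Rdown(np.radians(41.7)),1)
E
```

```text
{'clock': np.float64(14.05), 'tcp_pos': array([ 0.477, -0.213,  0.165]), 'eef_rot': array([-1.305, -2.857, -0.   ]), 'joint_pos': array([-0.238,  0.168,  0.632,  1.846, -0.108,  1.162,  1.144]), 'force': array([-0.524,  0.253, -0.718]), 'opening': np.float64(0.06)}
40.89580404417729 [-1.48610803e-04  1.01388271e-04 -9.99999984e-01]
[0.0, -0.0, -0.07] [-0.0, -0.0, -0.13]
```

Call:
{"api": "arm_command", "payload": {
  "steps": [
    [[0, 0, -0.05], [0, 0, -0.13]],
    [[0, 0, 0], [0, 0, 0]],
    [[0, 0, 0], [0, 0, 0]],
    [[0, 0, 0], [0, 0, 0]],
    [[0, 0, 0], [0, 0, 0]],
    [[0, 0, 0], [0, 0, 0]],
    [[0, 0, 0], [0, 0, 0]],
    [[0, 0, 0], [0, 0, 0]]
  ],
  "grip": 0
}}

```text
clock: 14.85
tcp_pos: [0.4776, -0.2129, 0.1674]
eef_rot: [1.282, 2.868, 0.0]
force: [-1.9, 0.5, 3.6]
opening: 0.0099
finger_force: 59.0
```

Call:
{"api": "arm_command", "payload": {
  "steps": [
    [[0, 0, 0.002], [0, 0, 0.8]],
    [[0, 0, 0.002], [0, 0, 0.8]],
    [[0, 0, 0.002], [0, 0, 0.8]],
    [[0, 0, 0.002], [0, 0, 0.8]],
    [[0, 0, 0.002], [0, 0, 0.8]],
    [[0, 0, 0.002], [0, 0, 0.8]],
    [[0, 0, 0.002], [0, 0, 0.8]],
    [[0, 0, 0], [0, 0, 0]]
  ]
}}

```text
clock: 15.65
tcp_pos: [0.4771, -0.2131, 0.1668]
eef_rot: [-2.059, -2.372, 0.001]
force: [-3.7, -0.2, 6.7]
opening: 0.0098
finger_force: 59.7
```

```bash
cat >> h.py <<'E'
def yaw():
    o=robot.get_obs(); m=R.from_rotvec(o['eef_rot']).as_matrix(); print('yaw',np.degrees(np.arctan2(m[1,1],m[0,1])),'tau7',o['tau'][6],'wt',o['wrist_torque'],'f',o['force'],o['finger_force'],o['clock'])
E
python3 -c "
from h import *
yaw()"
```

```text
yaw 8.080652720428409 tau7 -1.318369098007679 wt [-0.15784688  0.94829356 -0.05409596] f [-3.6688062  -0.17045533  6.65896617] 59.681464433670044 15.65
```

Call:
{"api": "arm_command", "payload": {
  "steps": [
    [[0, 0, 0.002], [0, 0, 0.6]],
    [[0, 0, 0.002], [0, 0, 0.5]],
    [[0, 0, 0], [0, 0, 0]]
  ]
}}

```text
clock: 15.95
tcp_pos: [0.4771, -0.2132, 0.1667]
eef_rot: [-2.191, -2.251, 0.001]
force: [-5.0, -0.2, 7.9]
opening: 0.0096
finger_force: 59.9
```

```bash
python3 -c "
from h import *
yaw()"
```

```text
yaw 1.5428283608123985 tau7 -0.8865983784198761 wt [-0.13072982  1.1833507   0.03858429] f [-4.97938554 -0.22172998  7.85660016] 59.88510176539421 15.95
```

Call:
{"api": "arm_command", "payload": {
  "steps": [
    [[0, 0, 0], [0, 0, 0.4]],
    [[0, 0, 0], [0, 0, 0.4]],
    [[0, 0, 0], [0, 0, 0]]
  ]
}}

```text
clock: 16.25
tcp_pos: [0.477, -0.2131, 0.1666]
eef_rot: [-2.281, -2.159, 0.002]
force: [-5.7, -1.3, 8.5]
opening: 0.0099
finger_force: 60.9
```

```bash
python3 -c "
from h import *
yaw()"
```

```text
yaw -3.158160770328426 tau7 -1.5524768829345703 wt [-0.19767037  1.26293706  0.90216345] f [-5.71596211 -1.27534105  8.50436461] 60.87362319231033 16.25
```

Torque jumped to 0.9 N·m at yaw −3°, so the bolt is snug on its stop. I release, lift, and move behind the lever with the fingers shut.

Call:
{"api": "arm_command", "payload": {
  "steps": [
    [[0, 0, 0], [0, 0, 0]],
    [[0, 0, 0], [0, 0, 0]],
    [[0, 0, 0], [0, 0, 0]],
    [[0, 0, 0], [0, 0, 0]],
    [[0, 0, -0.7], [0, 0, 0]],
    [[0, 0, -0.8], [0, 0, 0]],
    [[0, 0, 0], [0, 0, 0]]
  ],
  "grip": 50
}}

```text
clock: 16.95
tcp_pos: [0.4796, -0.2139, 0.246]
eef_rot: [2.278, 2.155, 0.007]
force: [0.8, -0.4, -0.1]
opening: 0.0496
finger_force: 0.0
```

```bash
python3 - <<'E'
from h import *
o=state(); yaw()
snap('scene','s3.png')
im=cv2.imread('pics/raw_s3.png')[215:385,310:460]; cv2.imwrite('pics/c3.png',cv2.resize(im,None,fx=3.5,fy=3.5,interpolation=cv2.INTER_CUBIC))
s=plan([.43,-.213,.238],Rdown(-.0127),2); plan([.43,-.213,.179],Rdown(-.0127),2,s)
E
```

```text
{'clock': np.float64(16.95), 'tcp_pos': array([ 0.48 , -0.214,  0.246]), 'eef_rot': array([2.278, 2.155, 0.007]), 'joint_pos': array([-0.335,  0.096,  0.721,  1.741, -0.067,  1.322,  0.344]), 'force': array([ 0.79 , -0.394, -0.126]), 'opening': np.float64(0.05)}
yaw -3.163660204891171 tau7 -0.33619215711951256 wt [-0.02380541 -0.02766125 -0.00450987] f [ 0.79023884 -0.39448135 -0.12642656] 0.0 16.95
[-0.02, -0.49, 0.05] [0.02, 0.0, -0.2]
[-0.01, -0.49, 0.05] [0.02, 0.0, -0.2]
[0.0, 0.0, 0.59] [0.0, 0.0, 0.0]
[0.0, 0.0, 0.59] [0.0, 0.0, 0.0]
```

View pics/c3.png

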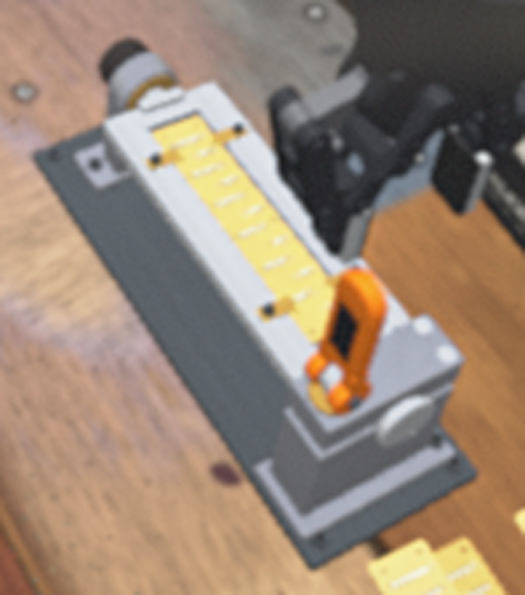

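The lever is upright with its flat face toward the base (fold direction +x). The frame looks level, with +y corners at (105,122) and (218,85). I'll do a quick numeric check of the frame angle.

```bash
python3 - <<'E'
from h import *
p=[.5128,-.0983,-.0127]
for a in(-.1,-.05,0,.05,.1):
    P=[R.from_euler('z',p[2]).apply(R.from_euler('y',a).apply([x,y,.005])+[0,0,.085])+[p[0],p[1],0] for x,y in((-.039,.095),(.039,.095),(.039,-.095))]
    print(a,((proj('scene',P)-[310,215]+.36)*3.5).round(0).tolist())
E
```

```text
-0.1 [[104.0, 125.0], [217.0, 71.0], [421.0, 318.0]]
-0.05 [[104.0, 123.0], [217.0, 73.0], [421.0, 320.0]]
0 [[105.0, 121.0], [217.0, 75.0], [421.0, 321.0]]
0.05 [[105.0, 119.0], [217.0, 77.0], [420.0, 323.0]]
0.1 [[106.0, 116.0], [217.0, 79.0], [420.0, 325.0]]
```

Call:
{"api": "arm_command", "payload": {
  "steps": [
    [[-0.02, -0.49, 0.05], [0, 0, -0.2]],
    [[-0.01, -0.49, 0.05], [0, 0, -0.2]],
    [[0, 0, 0], [0, 0, 0]],
    [[0, 0, 0.6], [0, 0, 0]],
    [[0, 0, 0.6], [0, 0, 0]],
    [[0, 0, 0], [0, 0, 0]]
  ],
  "grip": 0
}}

```text
clock: 17.6
tcp_pos: [0.4266, -0.2111, 0.1728]
eef_rot: [-2.232, -2.204, 0.006]
force: [-0.6, -0.7, 1.1]
opening: -0.0001
finger_force: 0.0
```

Corner reading is too coarse, so I'll fit the two long frame edges by image gradient instead.

```bash
python3 - <<'E'
from h import *
from scipy.ndimage import map_coordinates
p=[.5128,-.0983,-.0127]
W=lambda P:R.from_euler('z',p[2]).apply(P)+[p[0],p[1],0]
def prof(f,lx,lz,a,ys,ref):
    g=cv2.cvtColor(cv2.imread('pics/raw_'+f),cv2.COLOR_BGR2GRAY).astype(float); 
    out=[]
    for y in ys:
        F=lambda y:proj('scene',W(R.from_euler('y',a).apply([lx,y,lz])+[0,0,.085]) if ref is None else W([lx,y,ref]))[0]
        q=F(y); t=F(y+.01)-q; n=np.array([-t[1],t[0]])/np.hypot(*t)
        s=np.arange(-5,5.01,.25); v=map_coordinates(g,[q[1]+n[1]*s,q[0]+n[0]*s],order=1)
        out.append(v)
    v=np.mean(out,0); d=np.gradient(cv2.GaussianBlur(v[:,None],(1,5),0)[:,0]); k=np.argmax(abs(d)); return s[k],d[k],n.round(2).tolist(),v[::4].round(0).tolist()
ys=np.linspace(-.06,.06,25)
yf=np.linspace(.055,.085,10)
print('base near',prof('s3.png',-.055,0,0,ys,.012))
for a in(-.1,0,.1):
    print(a,'near bot',prof('s3.png',-.039,-.005,a,ys,None)); print('  far top',prof('s3.png',.039,.005,a,yf,None)); print('  near inner',prof('s3.png',-.018,.005,a,np.linspace(-.03,.03,15),None))
E
```

```text
base near (np.float64(-2.25), np.float64(-9.714112988454133), [0.83, -0.56], [171.0, 170.0, 156.0, 120.0, 92.0, 93.0, 97.0, 97.0, 97.0, 98.0, 99.0])
-0.1 near bot (np.float64(2.0), np.float64(9.379349259671514), [0.81, -0.59], [98.0, 98.0, 98.0, 97.0, 100.0, 114.0, 141.0, 176.0, 210.0, 220.0, 219.0])
  far top (np.float64(-2.5), np.float64(-9.872338922682175), [0.77, -0.64], [208.0, 217.0, 205.0, 165.0, 144.0, 144.0, 147.0, 146.0, 144.0, 140.0, 135.0])
  near inner (np.float64(3.0), np.float64(0.43762370589695365), [0.8, -0.6], [224.0, 225.0, 225.0, 224.0, 223.0, 222.0, 223.0, 223.0, 224.0, 226.0, 226.0])
0 near bot (np.float64(1.5), np.float64(9.364485652637413), [0.81, -0.59], [98.0, 98.0, 98.0, 98.0, 105.0, 127.0, 158.0, 196.0, 218.0, 220.0, 217.0])
  far top (np.float64(-1.75), np.float64(-9.778518359660296), [0.77, -0.64], [198.0, 208.0, 216.0, 192.0, 155.0, 144.0, 145.0, 147.0, 146.0, 141.0, 135.0])
  near inner (np.float64(-2.25), np.float64(-0.3544389514206472), [0.8, -0.6], [225.0, 225.0, 225.0, 223.0, 222.0, 223.0, 223.0, 224.0, 225.0, 225.0, 226.0])
0.1 near bot (np.float64(0.75), np.float64(9.50664310051188), [0.81, -0.59], [99.0, 99.0, 98.0, 102.0, 119.0, 148.0, 185.0, 215.0, 220.0, 217.0, 215.0])
  far top (np.float64(-1.0), np.float64(-9.572683347490027), [0.77, -0.64], [197.0, 197.0, 209.0, 214.0, 185.0, 152.0, 144.0, 147.0, 148.0, 145.0, 138.0])
  near inner (np.float64(-2.75), np.float64(-0.35995218313252053), [0.8, -0.6], [225.0, 225.0, 224.0, 223.0, 222.0, 223.0, 224.0, 225.0, 225.0, 225.0, 225.0])
```

Near and far edges disagree at the 0.1 rad level. I'll take one clear overhead wrist view of the whole frame and fit its screws and corners.

Call:
{"api": "arm_command", "payload": {
  "steps": [
    [[0, 0, -0.9], [0, 0, 0]],
    [[0, 0, -0.9], [0, 0, 0]],
    [[0.5, 0.6, 0], [0, 0, 0]],
    [[0.5, 0.6, 0], [0, 0, 0]],
    [[0.5, 0.6, 0], [0, 0, 0]],
    [[0, 0, 0], [0, 0, 0]],
    [[0, 0, 0], [0, 0, 0]],
    [[0, 0, 0], [0, 0, 0]]
  ]
}}

```text
clock: 18.4
tcp_pos: [0.5192, -0.1392, 0.2669]
eef_rot: [2.237, 2.205, -0.0]
force: [-0.8, 0.9, 0.1]
opening: 0.0006
finger_force: 0.0
```

```bash
python3 - <<'E'
from h import *
import json
o=state(); snap('wrist','w4.png'); json.dump({k:list(map(float,o[k])) for k in('tcp_pos','eef_rot')},open('o4.json','w'))
im=cv2.imread('pics/raw_w4.png')[10:260,230:400]
a=cv2.resize(im,None,fx=2.35,fy=2.35,interpolation=cv2.INTER_CUBIC)
cv2.imwrite('pics/v4.png',a)
E
```

```text
{'clock': np.float64(18.4), 'tcp_pos': array([ 0.519, -0.139,  0.267]), 'eef_rot': array([ 2.237,  2.205, -0.   ]), 'joint_pos': array([-0.423,  0.122,  0.661,  1.67 , -0.076,  1.375,  0.235]), 'force': array([-0.801,  0.883,  0.135]), 'opening': np.float64(0.001)}
```

View pics/v4.png

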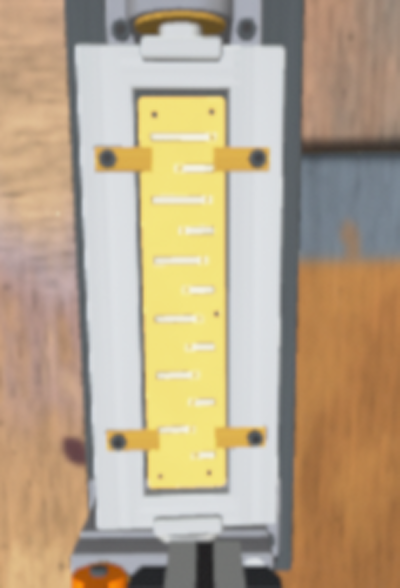

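The picture shows the whole frame. The four screws are at crop (107,158), (257,158), (118,441) and (255,438). I'll fit the frame angle to their centroids.

```bash
python3 - <<'E'
from h import *
import json
from scipy.optimize import least_squares
o={k:np.array(v) for k,v in json.load(open('o4.json')).items()}
im=cv2.imread('pics/raw_w4.png').astype(float); g=im[:,:,2]  # red: clips and frame are bright, screws dark
pts=[]
for u,v in((107,158),(257,158),(118,441),(255,438)):
    x,y=230+u/2.35,10+v/2.35; x0,y0=int(round(x)),int(round(y)); 
    for _ in range(2):
        w=g[y0-4:y0+5,x0-4:x0+5]; wt=np.clip(170-w,0,None)
        Y,X=np.mgrid[y0-4:y0+5,x0-4:x0+5]; c=((wt*X).sum()/wt.sum(),(wt*Y).sum()/wt.sum()); x0,y0=int(round(c[0])),int(round(c[1]))
    pts.append(c)
pts=np.array(pts); print(pts.round(2).tolist(), 'seps L,R',pts[2,1]-pts[0,1],pts[3,1]-pts[1,1],'T,B',pts[1,0]-pts[0,0],pts[3,0]-pts[2,0])
def mod(q):
    a,x,y,yw,xs,ys=q
    return np.array([wproj(R.from_euler('z',yw).apply(R.from_euler('y',a).apply([sx*xs,sy*ys,.008])+[0,0,.085])+[x,y,0],o) for sx,sy in((-1,1),(1,1),(-1,-1),(1,-1))])
s=least_squares(lambda q:(mod(q)-pts).ravel(),[0,.513,-.098,-.013,.03,.06]); print(s.x.round(4),s.fun.round(2))
J=np.linalg.inv(s.jac.T@s.jac); print('sigma(a) for .3px',.3*np.sqrt(J[0,0]))
for a in(-.1,0,.1):
    s=least_squares(lambda q:(mod([a,*q])-pts).ravel(),[.513,-.098,-.013,.03,.06]); print(a,s.cost,s.x.round(4),s.fun.round(2))
E
```

```text
[[275.26, 77.09], [339.2, 77.02], [279.86, 197.67], [338.13, 196.03]] seps L,R 120.58578280459128 119.00984590058788 T,B 63.93993895105609 58.273091841430585
[ 0.0823  0.5111 -0.0993 -0.007   0.0284  0.0549] [ 0.01 -0.02 -0.02  0.02 -0.01 -0.01  0.03  0.01]
sigma(a) for .3px 0.02731274554057774
-0.1 2.009629514076644 [ 0.5121 -0.0993 -0.0048  0.0286  0.0549] [-0.06  0.66 -0.15 -0.64  0.1  -1.26  0.14  1.24]
0 0.4081905012442249 [ 0.5116 -0.0993 -0.006   0.0284  0.0549] [-0.03  0.28 -0.07 -0.28  0.03 -0.57  0.08  0.57]
0.1 0.02005059586270968 [ 0.511  -0.0993 -0.0072  0.0285  0.0549] [ 0.02 -0.08 -0.01  0.09 -0.02  0.11  0.01 -0.11]
```

The fit gives a ≈ +0.08 rad. That matches the near pad tip having pressed on the sunken plate (3 mm over 39 mm) rather than on the rail. It is inside tolerance but marginal, so I'll re-level with a wider straddle, both pads on the rails.

Call:
{"api": "arm_command", "payload": {
  "steps": [
    [[0.3, -0.05, 0.1], [0, 0, 0]],
    [[0.3, -0.05, 0.4], [0, 0, 0]],
    [[0.3, -0.05, 0.8], [0, 0, 0]],
    [[0.05, 0, 0.8], [0, 0, 0]],
    [[0, 0, 0.7], [0, 0, 0]],
    [[0, 0, 0], [0, 0, 0]],
    [[0, 0, 0], [0, 0, 0]]
  ],
  "grip": 50
}}

```text
clock: 19.15
tcp_pos: [0.5126, -0.0915, 0.1275]
eef_rot: [2.237, 2.205, -0.0]
force: [1.4, -0.1, 0.5]
opening: 0.05
finger_force: 0.0
```

```bash
python3 - <<'E'
from h import *
state(); yaw(); plan([.512,-.092,.095],Rdown(-.01),2)
E
```

```text
{'clock': np.float64(19.15), 'tcp_pos': array([ 0.513, -0.092,  0.128]), 'eef_rot': array([ 2.237,  2.205, -0.   ]), 'joint_pos': array([-0.456,  0.207,  0.611,  1.892, -0.133,  1.084,  0.193]), 'force': array([ 1.367, -0.071,  0.546]), 'opening': np.float64(0.05)}
yaw -0.823142831285837 tau7 0.07415786851197481 wt [ 0.00273549 -0.06323625 -0.02976751] f [ 1.36730629 -0.0705833   0.54565105] 0.0 19.15
[-0.0, -0.01, 0.33] [0.0, 0.0, -0.02]
[-0.0, -0.01, 0.33] [0.0, 0.0, -0.02]
```

Call:
{"api": "arm_command", "payload": {
  "steps": [
    [[0, -0.01, 0.4], [0, 0, 0]],
    [[0, 0, 0.24], [0, 0, 0]],
    [[0, 0, 0], [0, 0, 0]],
    [[0, 0, 0.05], [0, 0, 0]],
    [[0, 0, 0.05], [0, 0, 0]],
    [[0, 0, 0], [0, 0, 0]]
  ]
}}

```text
clock: 19.75
tcp_pos: [0.5123, -0.0907, 0.0897]
eef_rot: [2.236, 2.207, 0.001]
force: [0.1, -0.2, -0.7]
opening: 0.0502
finger_force: 0.0
```

Call:
{"api": "arm_command", "payload": {
  "steps": [
    [[0, 0, 0.04], [0, 0, 0]],
    [[0, 0, 0], [0, 0, 0]]
  ]
}}

```text
clock: 19.95
tcp_pos: [0.5121, -0.0907, 0.0876]
eef_rot: [-2.236, -2.207, -0.0]
force: [-1.9, 0.4, 2.9]
opening: 0.0498
finger_force: 1.6
```

Call:
{"api": "arm_command", "payload": {
  "steps": [
    [[0, 0, 0.04], [0, 0, 0]],
    [[0, 0, 0], [0, 0, 0]]
  ]
}}

```text
clock: 20.15
tcp_pos: [0.5122, -0.0908, 0.0869]
eef_rot: [-2.235, -2.206, -0.001]
force: [-11.3, 1.6, 22.6]
opening: 0.0498
finger_force: 11.5
```

Call:
{"api": "arm_command", "payload": {
  "steps": [
    [[0, 0, 0.02], [0, 0, 0]],
    [[0, 0, 0], [0, 0, 0]],
    [[0, 0, 0], [0, 0, 0]]
  ]
}}

```text
clock: 20.45
tcp_pos: [0.5122, -0.0908, 0.0868]
eef_rot: [-2.235, -2.206, -0.002]
force: [-15.9, 3.0, 34.5]
opening: 0.0498
finger_force: 17.4
```

```bash
python3 - <<'E'
from h import *
o=state(); yaw()
E
```

```text
{'clock': np.float64(20.45), 'tcp_pos': array([ 0.512, -0.091,  0.087]), 'eef_rot': array([-2.235e+00, -2.206e+00, -2.000e-03]), 'joint_pos': array([-0.438,  0.264,  0.598,  1.929, -0.177,  1.   ,  0.227]), 'force': array([-15.93 ,   2.973,  34.505]), 'opening': np.float64(0.05)}
yaw -0.7635138579357709 tau7 -0.016911865677684546 wt [0.48087439 3.64332121 0.06073745] f [-15.9302233    2.97283783  34.50488375] 17.447190501261503 20.45
```

Both pads are bearing at 34 N. I lift back to the same viewing pose and re-fit.

Call:
{"api": "arm_command", "payload": {
  "steps": [
    [[0, 0, -0.2], [0, 0, 0]],
    [[0, 0, -0.8], [0, 0, 0]],
    [[-0.2, 0.03, -0.9], [0, 0, 0]],
    [[-0.3, 0.04, -0.9], [0, 0, 0]],
    [[-0.3, 0.04, -0.8], [0, 0, 0]],
    [[-0.15, 0.03, 0], [0, 0, 0]],
    [[0, 0, 0], [0, 0, 0]],
    [[0, 0, 0], [0, 0, 0]]
  ],
  "grip": 85
}}

```text
clock: 21.25
tcp_pos: [0.518, -0.1378, 0.2631]
eef_rot: [-2.235, -2.206, 0.002]
force: [-0.2, -0.0, -1.4]
opening: 0.085
finger_force: 0.0
```

```bash
cat > fit.py <<'E'
from h import *
from scipy.optimize import least_squares
o=robot.get_obs(); o={k:np.array(o[k]) for k in('tcp_pos','eef_rot','clock')}; print(o['clock'],o['tcp_pos'])
im=robot.camera('wrist').astype(float); g=im[:,:,2]
pts=[]
for sx,sy in((-1,1),(1,1),(-1,-1),(1,-1)):
    x,y=wproj([.5111-sy*.055*-.007+sx*.0284,-.0993+sy*.0549,.093],o); x0,y0=int(round(x)),int(round(y))
    for _ in range(3):
        w=g[y0-4:y0+5,x0-4:x0+5]; wt=np.clip(170-w,0,None)
        Y,X=np.mgrid[y0-4:y0+5,x0-4:x0+5]; c=((wt*X).sum()/wt.sum(),(wt*Y).sum()/wt.sum()); x0,y0=int(round(c[0])),int(round(c[1]))
    pts.append(c)
pts=np.array(pts); print(pts.round(2).tolist(),pts[2,1]-pts[0,1],pts[3,1]-pts[1,1])
def mod(q):
    a,x,y,yw,xs,ys=q
    return np.array([wproj(R.from_euler('z',yw).apply(R.from_euler('y',a).apply([sx*xs,sy*ys,.008])+[0,0,.085])+[x,y,0],o) for sx,sy in((-1,1),(1,1),(-1,-1),(1,-1))])
s=least_squares(lambda q:(mod(q)-pts).ravel(),[0,.513,-.098,-.013,.03,.06]); print(s.x.round(4),s.fun.round(2))
E
python3 fit.py
```

```text
21.25 [ 0.51797752 -0.13776071  0.26308357]
[[276.26, 78.68], [340.96, 78.2], [280.56, 199.46], [339.63, 199.08]] 120.7842575769676 120.88010336024861
[ 0.0021  0.5111 -0.0992 -0.0071  0.0285  0.0549] [-0.02 -0.    0.02  0.    0.02 -0.   -0.02  0.  ]
```

The frame is now at 0.002 rad. The earlier 0.08 was close to the limit, so as insurance I'll back the bolt off about 0.5 rad with the level frame and screw it snug again.

Call:
{"api": "arm_command", "payload": {
  "steps": [
    [[-0.4, -0.2, 0.1], [0, 0, 0]],
    [[-0.4, -0.2, 0.1], [0, 0, 0]],
    [[-0.4, -0.2, 0.1], [0, 0, 0]],
    [[-0.3, -0.2, 0], [0, 0, 0]],
    [[0, 0, 0], [0, 0, 0]],
    [[0, 0, 0], [0, 0, 0]]
  ],
  "grip": 50
}}

```text
clock: 21.9
tcp_pos: [0.4777, -0.2121, 0.2492]
eef_rot: [-2.235, -2.207, -0.001]
force: [0.3, 0.5, -0.7]
opening: 0.0501
finger_force: 0.0
```

```bash
python3 - <<'E'
from h import *
state(); yaw(); plan([.4773,-.2129,.168],Rdown(-.0127),4)
E
```

```text
{'clock': np.float64(21.9), 'tcp_pos': array([ 0.478, -0.212,  0.249]), 'eef_rot': array([-2.235e+00, -2.207e+00, -1.000e-03]), 'joint_pos': array([-0.341,  0.094,  0.724,  1.736, -0.064,  1.336,  0.383]), 'force': array([ 0.335,  0.522, -0.708]), 'opening': np.float64(0.05)}
yaw -0.7239736058343615 tau7 0.08436766220256686 wt [ 0.01774149 -0.06126187  0.01205939] f [ 0.33465756  0.52153325 -0.70817883] 0.0 21.9
[-0.0, -0.0, 0.41] [-0.0, -0.0, 0.0]
[-0.0, -0.0, 0.41] [-0.0, -0.0, 0.0]
[-0.0, -0.0, 0.41] [-0.0, -0.0, 0.0]
[-0.0, -0.0, 0.41] [-0.0, -0.0, 0.0]
```

Call:
{"api": "arm_command", "payload": {
  "steps": [
    [[0, 0, 0.4], [0, 0, 0]],
    [[0, 0, 0.4], [0, 0, 0]],
    [[0, 0, 0.4], [0, 0, 0]],
    [[0, 0, 0.4], [0, 0, 0]],
    [[0, 0, 0], [0, 0, 0]],
    [[0, 0, 0], [0, 0, 0]]
  ]
}}

```text
clock: 22.5
tcp_pos: [0.478, -0.212, 0.1697]
eef_rot: [-2.234, -2.208, 0.0]
force: [0.2, -0.3, 0.2]
opening: 0.05
finger_force: 0.0
```

Call:
{"api": "arm_command", "payload": {
  "steps": [
    [[0, 0, 0], [0, 0, 0]],
    [[0, 0, 0], [0, 0, 0]],
    [[0, 0, 0], [0, 0, 0]],
    [[0, 0, 0], [0, 0, 0]],
    [[0, 0, 0], [0, 0, 0]],
    [[0, 0, 0], [0, 0, 0]]
  ],
  "grip": 0
}}

```text
clock: 23.1
tcp_pos: [0.4774, -0.2129, 0.1702]
eef_rot: [-2.236, -2.207, -0.001]
force: [-3.9, 1.3, 7.1]
opening: 0.0097
finger_force: 58.8
```

Call:
{"api": "arm_command", "payload": {
  "steps": [
    [[0, 0, -0.002], [0, 0, -0.8]],
    [[0, 0, -0.002], [0, 0, -0.9]],
    [[0, 0, -0.002], [0, 0, -0.9]],
    [[0, 0, -0.002], [0, 0, -0.9]],
    [[0, 0, -0.002], [0, 0, -0.9]],
    [[0, 0, -0.002], [0, 0, -0.9]],
    [[0, 0, 0], [0, 0, 0]],
    [[0, 0, 0], [0, 0, 0]]
  ]
}}

```text
clock: 23.9
tcp_pos: [0.4776, -0.2126, 0.1707]
eef_rot: [-1.545, -2.735, -0.001]
force: [-3.2, 1.1, 5.8]
opening: 0.0095
finger_force: 58.6
```

Call:
{"api": "arm_command", "payload": {
  "steps": [
    [[0, 0, 0], [0, 0, 0]],
    [[0, 0, 0], [0, 0, 0]],
    [[0, 0, 0], [0, 0, 0]]
  ]
}}

```text
clock: 24.2
tcp_pos: [0.4776, -0.2126, 0.1707]
eef_rot: [1.545, 2.735, 0.001]
force: [-2.3, 0.2, 6.3]
opening: 0.0097
finger_force: 58.6
```

```bash
python3 -c "
from h import *
yaw()"
```

```text
yaw 31.072729479314205 tau7 -0.13221940957009792 wt [0.30938333 0.8354807  0.13728543] f [-2.33966474  0.23742384  6.33291809] 58.64472471177578 24.2
```

Backed off by 31.8° (0.55 rad) and held there. Now I screw it back in to snug.

Call:
{"api": "arm_command", "payload": {
  "steps": [
    [[0, 0, 0.002], [0, 0, 0.8]],
    [[0, 0, 0.002], [0, 0, 0.9]],
    [[0, 0, 0.002], [0, 0, 0.9]],
    [[0, 0, 0.002], [0, 0, 0.9]],
    [[0, 0, 0.002], [0, 0, 0.9]],
    [[0, 0, 0.002], [0, 0, 0.9]],
    [[0, 0, 0], [0, 0, 0]]
  ]
}}

```text
clock: 24.9
tcp_pos: [0.4774, -0.2129, 0.1702]
eef_rot: [-2.239, -2.203, -0.0]
force: [-3.5, 0.8, 7.0]
opening: 0.0097
finger_force: 58.8
```

Call:
{"api": "arm_command", "payload": {
  "steps": [
    [[0, 0, 0], [0, 0, 0.4]],
    [[0, 0, 0], [0, 0, 0.1]],
    [[0, 0, 0], [0, 0, 0]],
    [[0, 0, 0], [0, 0, 0]],
    [[0, 0, 0], [0, 0, 0]]
  ]
}}

```text
clock: 25.4
tcp_pos: [0.4773, -0.2129, 0.1702]
eef_rot: [-2.291, -2.149, 0.0]
force: [-5.1, 0.2, 7.1]
opening: 0.0099
finger_force: 62.4
```

```bash
python3 -c "
from h import *
yaw()"
```

```text
yaw -3.669469065404829 tau7 -0.8816108107566833 wt [0.08815812 1.21394353 0.86206522] f [-5.06444793  0.22545087  7.06266599] 62.42232799530029 25.4
```

Snug again (0.86 N·m). I release and go behind the lever.

Call:
{"api": "arm_command", "payload": {
  "steps": [
    [[0, 0, 0], [0, 0, 0]],
    [[0, 0, 0], [0, 0, 0]],
    [[0, 0, 0], [0, 0, 0]],
    [[0, 0, 0], [0, 0, 0]],
    [[0, 0, -0.7], [0, 0, 0]],
    [[0, 0, -0.8], [0, 0, 0]],
    [[0, 0, 0], [0, 0, 0]]
  ],
  "grip": 50
}}

```text
clock: 26.1
tcp_pos: [0.4796, -0.2139, 0.2491]
eef_rot: [2.289, 2.143, 0.007]
force: [-0.0, -0.5, 0.2]
opening: 0.05
finger_force: 0.0
```

Call:
{"api": "arm_command", "payload": {
  "steps": [
    [[-0.03, -0.49, 0.03], [0, 0, -0.24]],
    [[-0.03, -0.49, 0.03], [0, 0, -0.25]],
    [[0, 0, 0], [0, 0, 0]],
    [[0, 0, 0.6], [0, 0, 0]],
    [[0, 0, 0.6], [0, 0, 0]],
    [[0, 0, 0], [0, 0, 0]],
    [[0, 0, 0], [0, 0, 0]]
  ],
  "grip": 0
}}

```text
clock: 26.8
tcp_pos: [0.4286, -0.2133, 0.1817]
eef_rot: [-2.237, -2.205, 0.001]
force: [-0.3, -1.0, -0.6]
opening: -0.0001
finger_force: 0.0
```

```bash
python3 - <<'E'
from h import *
o=state(); yaw()
p=o['tcp_pos']; pv=np.array([.4773,.124]); 
prev=p[[0,2]]
for th in list(range(0,91,10)):
    t=np.radians(th); q=pv+[.055*np.sin(t)-.005*np.cos(t)-.010,.055*np.cos(t)+.005*np.sin(t)]
    print(th,q.round(4),'ty,tz',((q-prev)*[1,-1]/.05).round(2)); prev=q
E
```

```text
{'clock': np.float64(26.8), 'tcp_pos': array([ 0.429, -0.213,  0.182]), 'eef_rot': array([-2.237e+00, -2.205e+00,  1.000e-03]), 'joint_pos': array([-0.352,  0.024,  0.739,  1.934, -0.017,  1.191,  0.379]), 'force': array([-0.29 , -0.97 , -0.645]), 'opening': np.float64(-0.0)}
yaw -0.8161203560167711 tau7 0.0693212728947401 wt [-0.03547795 -0.0311236   0.03799773] f [-0.28982941 -0.97008334 -0.64457978] 0.0 26.8
0 [0.4623 0.179 ] ty,tz [0.67 0.05]
10 [0.4719 0.179 ] ty,tz [ 0.19 -0.  ]
20 [0.4814 0.1774] ty,tz [0.19 0.03]
30 [0.4905 0.1741] ty,tz [0.18 0.07]
40 [0.4988 0.1693] ty,tz [0.17 0.1 ]
50 [0.5062 0.1632] ty,tz [0.15 0.12]
60 [0.5124 0.1558] ty,tz [0.12 0.15]
70 [0.5173 0.1475] ty,tz [0.1  0.17]
80 [0.5206 0.1385] ty,tz [0.07 0.18]
90 [0.5223 0.129 ] ty,tz [0.03 0.19]
```

Call:
{"api": "arm_command", "payload": {
  "steps": [
    [[0, 0.3, 0.05], [0, 0, 0]],
    [[0, 0.3, 0], [0, 0, 0]],
    [[0, 0.1, 0], [0, 0, 0]],
    [[0, 0.1, 0], [0, 0, 0]],
    [[0, 0.1, 0], [0, 0, 0]],
    [[0, 0.1, 0.02], [0, 0, 0]],
    [[0, 0.05, 0.01], [0, 0, 0]]
  ]
}}

```text
clock: 27.5
tcp_pos: [0.4814, -0.214, 0.1776]
eef_rot: [2.237, 2.205, 0.001]
force: [-1.6, -1.0, 3.0]
opening: -0.0002
finger_force: 1.3
```

Call:
{"api": "arm_command", "payload": {
  "steps": [
    [[0, 0.09, 0.04], [0, 0, 0]],
    [[0, 0.09, 0.04], [0, 0, 0]],
    [[0, 0.08, 0.05], [0, 0, 0]],
    [[0, 0.08, 0.05], [0, 0, 0]],
    [[0, 0.08, 0.06], [0, 0, 0]],
    [[0, 0.07, 0.06], [0, 0, 0]],
    [[0, 0.06, 0.08], [0, 0, 0]],
    [[0, 0.06, 0.08], [0, 0, 0]]
  ]
}}

```text
clock: 28.3
tcp_pos: [0.512, -0.2143, 0.1542]
eef_rot: [2.236, 2.206, 0.001]
force: [1.2, 0.7, 5.2]
opening: 0.0
finger_force: 1.9
```

```bash
python3 -c "
from h import *
state(); snap('scene','s5.png')"
```

```text
{'clock': np.float64(28.3), 'tcp_pos': array([ 0.512, -0.214,  0.154]), 'eef_rot': array([2.236e+00, 2.206e+00, 1.000e-03]), 'joint_pos': array([-0.302,  0.277,  0.724,  1.782, -0.199,  1.157,  0.469]), 'force': array([1.222, 0.726, 5.249]), 'opening': np.float64(0.0)}
```

Contact force is light and steady as the lever folds. Continuing down to the stop.

Call:
{"api": "arm_command", "payload": {
  "steps": [
    [[0, 0.05, 0.09], [0, 0, 0]],
    [[0, 0.05, 0.09], [0, 0, 0]],
    [[0, 0.03, 0.09], [0, 0, 0]],
    [[0, 0.03, 0.09], [0, 0, 0]],
    [[0, 0.02, 0.09], [0, 0, 0]],
    [[0, 0, 0.06], [0, 0, 0]],
    [[0, 0, 0], [0, 0, 0]]
  ]
}}

```text
clock: 29.05
tcp_pos: [0.5207, -0.2144, 0.1288]
eef_rot: [2.237, 2.206, 0.001]
force: [2.2, 0.6, 4.7]
opening: -0.0002
finger_force: 2.5
```

Call:
{"api": "arm_command", "payload": {
  "steps": [
    [[0, 0, 0.05], [0, 0, 0]],
    [[0, 0, 0], [0, 0, 0]]
  ]
}}

```text
clock: 29.25
tcp_pos: [0.5211, -0.2146, 0.1277]
eef_rot: [2.236, 2.205, 0.002]
force: [-2.2, 2.3, 18.1]
opening: 0.0001
finger_force: 8.8
```

Call:
{"api": "arm_command", "payload": {
  "steps": [
    [[0, 0, 0.03], [0, 0, 0]],
    [[0, 0, 0], [0, 0, 0]],
    [[0, 0, 0], [0, 0, 0]]
  ]
}}

```text
clock: 29.55
tcp_pos: [0.5213, -0.2146, 0.127]
eef_rot: [2.236, 2.205, 0.004]
force: [-3.9, 2.8, 25.2]
opening: 0.0003
finger_force: 12.7
```

Call:
{"api": "arm_command", "payload": {
  "steps": [
    [[0, 0, -0.1], [0, 0, 0]],
    [[0, 0, -0.8], [0, 0, 0]],
    [[0, 0, -0.9], [0, 0, 0]],
    [[0, 0, -0.9], [0, 0, 0]],
    [[0.15, 0, 0], [0, 0, 0]],
    [[0.6, 0, 0], [0, 0, 0]],
    [[0.6, 0, 0], [0, 0, 0]],
    [[0, 0, 0], [0, 0, 0]]
  ]
}}

```text
clock: 30.35
tcp_pos: [0.5213, -0.1424, 0.2586]
eef_rot: [-2.228, -2.21, 0.0]
force: [-0.1, -0.3, 0.2]
opening: 0.0003
finger_force: 0.0
```

```bash
python3 - <<'E'
from h import *
exec(open('fit.py').read())
state()
im=robot.camera('scene'); hsv=cv2.cvtColor(im,cv2.COLOR_BGR2HSV)
m=(cv2.inRange(hsv,(5,180,150),(16,255,255))); m[:200]=0; m[:,:370]=0; m[:,450:]=0
y,x=np.nonzero(m); print('orange',len(x),x.min(),x.max(),y.min(),y.max())
pv=np.array([.4773,-.2129,.124]); print(proj('scene',[pv,pv+[.082,-.001,0],pv+[.07,0,.042],pv+[0,0,.082]]).round(1).tolist())
far=y[np.argmax(x)]; print('max-x at row',far)
t=robot.camera('wrist'); h2=cv2.inRange(cv2.cvtColor(t,cv2.COLOR_BGR2HSV),(5,180,150),(16,255,255)); yy,xx=np.nonzero(h2); 
print(len(xx),xx.min() if len(xx) else 0,xx.max() if len(xx) else 0)
E
```

```text
30.35 [ 0.5212527  -0.14240489  0.25864455]
[[272.34, 72.6], [338.18, 72.47], [276.46, 196.0], [336.5, 195.92]] 123.39811661520169 123.45696040624513
[ 0.0016  0.5112 -0.0992 -0.0075  0.0284  0.0549] [-0.01 -0.    0.01  0.    0.01 -0.   -0.01  0.  ]
{'clock': np.float64(30.4), 'tcp_pos': array([ 0.521, -0.145,  0.259]), 'eef_rot': array([-2.231e+00, -2.209e+00,  1.000e-03]), 'joint_pos': array([-0.444,  0.141,  0.703,  1.675, -0.093,  1.362,  0.264]), 'force': array([-0.074,  0.235,  0.372]), 'opening': np.float64(0.0)}
orange 266 398 446 299 332
[[406.7, 322.4], [445.3, 302.7], [444.9, 291.1], [415.3, 294.4]]
max-x at row 304
338 257 360
```

The lever tip is at (446,304), against (445,303) predicted for flat, and it was felt on its stop at 25 N. The frame fits at 0.002 rad and the arm is clear, so I'm handing in.

```bash
python3 -c "
from rig import robot
print(robot.finish_job())"
```

```text
the job is handed in; nothing more can be done
None
```

I levelled the frame (about 0.002 rad in the last camera fit), screwed the bolt to its stop with the lever up, then folded the lever flat; the job is handed in at about 30 s, and the result was not reported back.

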